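Seat the centring pin with the drill's feed lever and hold it

ROBOT

A 6-joint arm with a two-finger parallel gripper is mounted at the origin on the work surface. World frame = base frame: x ahead of the robot, y to its left, z up, the work surface at z = 0. Lengths are in m, angles in rad, forces in N, time in s.
With the tool pointing down it reaches from about 0.35 to 0.975 m from the base axis. Payload 4.9 kg.
Tool frame: the origin (TCP) lies between the finger pads; the fingertips stand 19 mm ahead of it and the grasp point (between the pads) is the TCP; z points along the fingers, y is the line along which they close (so a half turn about z gives the same grasp; the last joint's range is limited). The gripper opens to 85 mm and grips with 20 to 120 N. Pads are 22 mm wide; open, the fingers measure 114 mm over their backs; the gripper's body (76 mm by 85 mm) begins 54 mm behind the grasp point. The pads swing forward as they close: fully open they stand 13 mm farther back than shut.
Start: joints at [-1.273, 0.053, 1.613, -0, 1.476, -0.119], TCP at [0.253, -0.571, 0.25] pointing down, gripper open.
Joint ranges: [-3.01, 3.01], [-1.01, 2.22], [0.06, 2.58], [-1.02, 4.17], [0.09, 2.62], [-3.14, 3.14]. Speed limits (rad/s): [2.57, 2.57, 3.14, 3.14, 3.14, 3.14].

INTERFACE

Orientations are given as a rotation vector (axis times angle).
In Python, from station import ctrl gives the robot as it stands. The module is installed in compiled form; this text tells all that it offers.
- The arm moves only by the tool servo_tool, never from a script. Its argument "increments" is a list that holds one entry, the list of rows, each a list of 5 numbers: the finger opening in cm, from 0 to 8.54, then the shift along the tool's x, y, z in cm, then the turn about the tool's z in degrees. A call has 1 to 5 rows; each row is the pose to reach, as a shift and turn from the pose commanded when the call began, along the tool's axes at that moment; what a row does not reach only later rows make up. A row lasts 1/10 s, in which the tool goes at most 50 mm and 8.59 degrees, less where a joint would pass 70% of its speed; a pose out of reach is approached as far as the arm can. A call with a gripper value outside its range is refused whole. The fingers move at their own pace and stop on an object; "newtons" is the grip in N (left out, the last holds). Time passes only in rows, so rows that repeat a pose let the fingers close. It gives the time, the measured TCP pose, the force, the opening and the grip force at its end, in the units of the state.
- ctrl.get_obs(): the state, without advancing time (a new reading comes with each control period).
- ctrl.get_image(name): name is "side" or "top" or "wrist"; returns a dict with "img" (384x512x3 uint8, red, green, blue), "fx", "fy", "cx", "cy" (pixels), "rvec" (rotation vector, rad) and "tvec" (3), from world to camera coordinates, as OpenCV has them; the wrist camera has in their place "mount" (4x4, takes a point from camera to tool coordinates, whose origin is the TCP and whose axes are the flange's). Camera axes: x right, y down, z forward; pixel columns grow to the right and rows downward; lengths in m; the calibration is good to about 2 mm. A picture is of the moment at which its call begins: read the wrist's pose just before it. There is no depth.
- ctrl.finish_job(): hands the job in; it is judged then, once.
The state is a dict: "t": time; "q": joint angles; "dq": joint speeds; "effort": joint torques, N m; "tool_pos": TCP position; "tool_rot": TCP orientation; "contact_force": force on the tool from outside, world axes, zero at the start; "wrist_torque": the same for the moment, N m; "opening": finger opening in m; "grip_force": force on a finger pad.
Only numpy, scipy, OpenCV 4.12 (cv2) and the standard library are available. Lean on these libraries where they do the work, as an engineer would, in place of code of your own. Each camera call takes 0.05 s, during which the arm holds its last target. There are 200 camera calls.

TASK

On the small bench drill, crank the slide's handwheel until the pilot hole in the clamped plate is right under the centring pin. Then flip the feed lever's safety catch back, and after that pull the feed lever all the way down so that the pin goes into the hole; finish with the robot still holding the lever down by its ball knob or arm, so that I can lock the slide. Leave the other things on the bench where they are.

Things in the scene. Friction and masses are not known exactly. Their poses are not given: they have to be found in the camera images.
- drill: Small bench drill, fixed; base 250 x 200 mm, 340 mm tall; origin under the spindle at bench height. Frame: z up, x from the operator's front to the column (115 mm behind the spindle), y to the left. Head: 80 mm wide, 40 mm in front of the spindle to the column, 200 to 270 mm high; motor (50 mm across) on it above the spindle to 332 mm. Slide on the base: 90 mm wide, y -130 to 130, 102 mm high.
- handwheel (a joint): Handwheel angle, rad; grows turning clockwise seen from outside, facing the wheel (from the drill's +y side). 0 = hole exactly under the pin. Starts between -12 and -7, so it needs one to two turns clockwise; it runs on past 0 (stop at +8). 2 N at the handle turns it; it stays where it is left.
- wheel_centre (a point): Centre of the handwheel's outer face, 80 mm above the bench, at the slide's +y end. Aluminium disc 80 mm across, 12 mm thick, upright, axis along the drill's y (+y outwards).
- crank_handle (a point): Grip point of the crank handle: 38 mm out from the wheel's face, 30 mm off its axis, on the axis of the freely spinning round steel grip (16 mm thick, 50 mm long, parallel to the drill's y). At wheel angle a it is at drill (x, z) = 30 mm * (-sin a, cos a) from the wheel's axis (top at 0). Pinch it from above, fingers closing along the drill's x, and lead it round with the tool still pointing down.
- carriage (a joint): Place of the carriage with the plate along the drill's +y, m: 0 = hole under the pin. Driven by the handwheel, 5 mm a turn.
- pilot_hole (a point): Centre of the mouth of the 9 mm pilot hole in the top face (112 mm above the bench) of the aluminium plate, 110 x 90 x 10 mm, clamped on the carriage.
- pin_tip (a point): Tip of the 5 mm centring pin in the drill's chuck, pointing down, 122 mm above the bench (10 mm above the plate) while the lever is up. The pin strikes the plate and stops if it is more than about 2 mm off the hole's centre.
- catch (a joint): Angle of the steel safety catch on the right (-y) side of the head, rad: 0 = hooked over the lug on the lever's hub, which blocks the lever; clear of the lug from about 0.2; 0.85 = stop, flipped fully back. About 1 N at the tab turns it; it stays where it is left.
- catch_tab (a point): Top end of the catch's thumb tab: upright steel tab 18 mm wide (drill's y), 7 mm thick, 48 mm above its pivot (264 mm high, drill x = 72, y = -52 mm). To flip the catch push the tab's top to the drill's +x, away from the operator: it goes about 38 mm that way and 11 mm down. The hook's bar in front of the tab (top at 286 mm) rises with it: draw back straight up, not forwards.
- feed_lever (a joint): Feed lever angle, rad: 0 = up at rest, 1.2 = fully down at its stop. A spring takes it back up: about 4 N at the knob at rest, 9 N when down. The pin goes down 20 mm per rad.
- lever_arm: The whole feed lever on the right side of the head: hub, round steel arm 10 mm thick and black ball knob 30 mm across at its end. Origin on its pivot axis in the drill's middle plane.
- lever_knob (a point): Centre of the feed lever's 30 mm ball knob, 130 mm from the pivot. At lever angle q it lies at drill (x, z) = 130 mm * (cos(2.356 + q), sin(2.356 + q)) from point lever_pivot: in front of and above it at rest, in front of and below it when down. It swings in an upright plane along the drill's x.
- lever_pivot (a point): Point on the feed lever's pivot axis (along the drill's y) in the plane of the arm, 78 mm right of and 20 mm behind the spindle, 235 mm above the bench.
- bottle: White plastic bottle with a yellow cap, 64 mm across, 180 mm tall, loose; origin under its centre. Leave alone.
- tape: Roll of tape lying flat, 68 mm across, 19 mm high, loose; origin under its centre. Leave alone.
- screwdriver: Screwdriver lying on the bench along its x axis, 190 mm long, loose. Leave alone.
- multimeter: Orange hand multimeter lying on its back, 160 x 80 x 32 mm, loose; origin under its centre. Leave alone.

How it is judged:
By the outcome, as a careful person would: the job done as asked, in the order asked, and still so for the second after the job is handed in, while the arm keeps its last pose, push and grip.
It also fails if it takes over 72 s, if anything falls off the work surface, if the arm or the gripper's body presses on something with over 40 N, if the wrist force passes 120 N, or if a joint passes its speed limit or range.

## Working session

There is one attempt and no reset: what is moved stays moved. The work goes in short steps, Python scripts to look and compute and a tool call to move; the robot and the scene stay as the last step left them, time stands still between calls to the robot, and variables do not carry over. Pictures are saved under pics/ and viewed, at most 10 in all, crops included, and the job is handed in when it is done.

Besides the shell and the picture viewer there is one more tool, called by a JSON object that holds its "fn" and its "kwargs". servo_tool: Moves the arm, as the interface text tells. Its arguments: {"type":"object","properties":{"increments":{"type":"array"},"newtons":{"type":"number"}},"required":["increments"]}

```bash
mkdir -p pics
cat > h.py <<'E'
import numpy as np, cv2
from scipy.spatial.transform import Rotation as R
from station import ctrl
def cam(n):
    o=ctrl.get_obs(); d=ctrl.get_image(n)
    K=np.array([[d['fx'],0,d['cx']],[0,d['fy'],d['cy']],[0,0,1.]])
    if n=='wrist':
        T=np.eye(4);T[:3,:3]=R.from_rotvec(o['tool_rot']).as_matrix();T[:3,3]=o['tool_pos']
        M=T@np.array(d['mount']); Rw=M[:3,:3].T; t=-Rw@M[:3,3]
    else:
        Rw=R.from_rotvec(d['rvec']).as_matrix(); t=np.array(d['tvec'])
    return d['img'],K,Rw,t
def ray(c,u,v):
    _,K,Rw,t=c; d=Rw.T@np.linalg.inv(K)@[u,v,1]; return -Rw.T@t,d/np.linalg.norm(d)
def onz(c,u,v,z):
    o,d=ray(c,u,v); return o+d*(z-o[2])/d[2]
def tri(rs):
    A=sum(np.eye(3)-np.outer(d,d) for o,d in rs); b=sum((np.eye(3)-np.outer(d,d))@o for o,d in rs)
    return np.linalg.solve(A,b)
def proj(c,p):
    _,K,Rw,t=c; q=K@(Rw@np.asarray(p)+t); return q[:2]/q[2]
def save(img,n): cv2.imwrite('pics/'+n,img[:,:,::-1])
E
python3 - <<'E'
from h import *
cs=[cam('side'),cam('top')]
im=np.hstack([c[0] for c in cs]); 
import pickle; pickle.dump(cs,open('c0.pkl','wb'))
save(cv2.resize(cs[0][0],(800,600)),'side0.png'); save(cv2.resize(cs[1][0],(800,600)),'top0.png')
for c in cs: print(-c[2].T@c[3], c[2][2])
print(ctrl.get_obs())
E
```

```text
[-0.37540397  0.53285051  0.89183117] [ 0.69993754 -0.44231242 -0.56075588]
[ 0.33173281 -0.03681659  1.53039663] [ 0.13047295  0.01772368 -0.99129344]
{'t': 0.1, 'q': array([-1.27296809e+00,  5.32622957e-02,  1.61413181e+00, -1.52644873e-05,
        1.47599908e+00, -1.18991242e-01]), 'dq': array([-0.00109813, -0.00189806, -0.00410693,  0.00022433, -0.00131795,
       -0.00176129]), 'effort': array([-9.67037249e-05, -3.94907248e+01, -3.71361494e+01, -1.06938487e-04,
        3.92335976e-03, -1.08985665e-05]), 'tool_pos': array([ 0.25288238, -0.57098807,  0.24921849]), 'tool_rot': array([-3.07185862e+00, -6.49640540e-01,  2.76176316e-04]), 'contact_force': array([-0.14176391,  0.35873819,  1.02249665]), 'wrist_torque': array([-0.00636855,  0.01347686,  0.02686123]), 'grip_force': 0.0, 'opening': 0.08549282606383943}
```

View pics/side0.png

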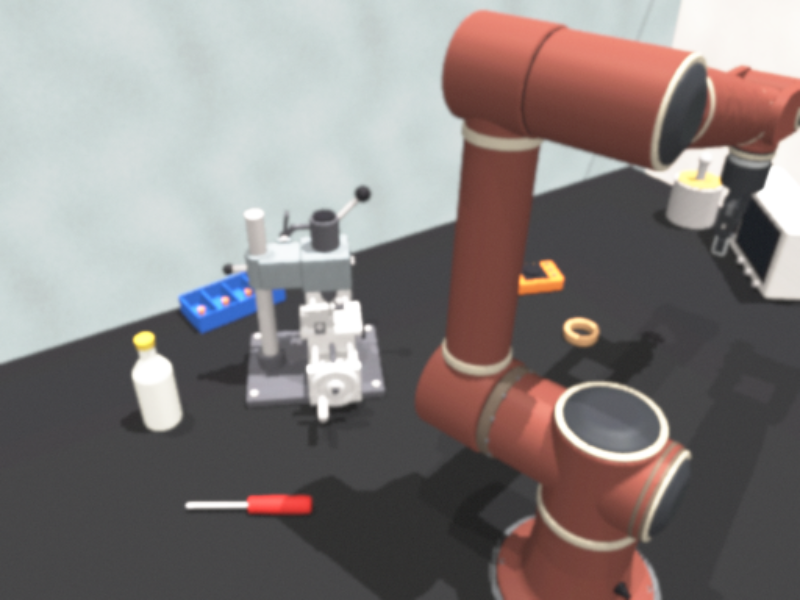

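View pics/top0.png

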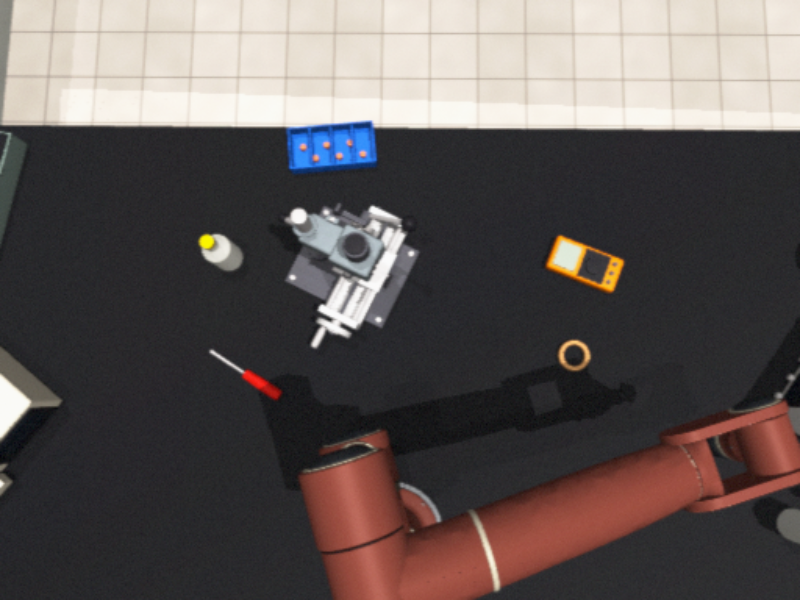

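The side view shows the drill with its knob at (363,194), motor top (324,215), column top (255,214), wheel (335,388) and handle (322,408). In the top view the knob is at (408,222), motor (353,243), column (298,215) and handle (318,338). All are in 800-wide pixels.

Run:
```python
from h import *
import pickle
s,t=pickle.load(open('c0.pkl','rb'))
f=.64
P={'col':((255,214),(298,215)),'motor':((324,215),(353,243)),'knob':((363,194),(408,222)),'handle':((323,408),(318,338)),'wheel':((335,390),(333,322))}
for k,(a,b) in P.items():
    p=tri([ray(s,a[0]*f,a[1]*f),ray(t,b[0]*f,b[1]*f)]); print(k,p.round(4), (proj(s,p)/f-a).round(1),(proj(t,p)/f-b).round(1))
# plate bolts on base
for n,c in(('s',s),('t',t)):
    u,v=((210,180) if n=='s' else (225,165)); 
    x0,x1,y0,y1=(140,260,110,285) if n=='s' else (175,275,125,230)
    cr=c[0][y0:y1,x0:x1]; k=600/cr.shape[0]; k=min(k,800/cr.shape[1])
    save(cv2.resize(cr,None,fx=k,fy=k,interpolation=cv2.INTER_CUBIC),n+'c.png'); print(n,x0,y0,k)
```

```text
col [0.6354 0.1686 0.338 ] [-2.  -0.4] [1.6 0.9]
motor [0.5856 0.0669 0.3294] [-2.1 -0.3] [1.6 1. ]
knob [ 0.6275 -0.0335  0.3241] [-1.8 -0.2] [1.4 1. ]
handle [0.4289 0.165  0.0642] [-0.7 -0.1] [0.4 0.3]
wheel [0.4624 0.1292 0.0623] [-3.2 -0.4] [2.1 1.4]
s 140 110 3.4285714285714284
t 175 125 5.714285714285714
```

{"fn": "servo_tool", "kwargs": {"increments": [[[6, 3, -4, 0.2, -8.5], [6, 6, -8, 0.4, -17], [6, 9, -12, 0.6, -25.5], [6, 12, -16, 0.8, -34], [6, 15, -20, 1, -42.5]]]}}

```text
t: 0.6
tool_pos: [0.3091, -0.326, 0.2396]
tool_rot: [-2.624, -1.726, -0.0]
contact_force: [0.7, -0.5, -0.1]
opening: 0.06
grip_force: 0.0
```

```bash
cat >> h.py <<'E'
S=np.array([0.5856,0.0669]); YAW=np.radians(63.9)
def D(x,y,z):
    c,s=np.cos(YAW),np.sin(YAW); return np.array([S[0]+c*x-s*y,S[1]+s*x+c*y,z])
def inv(p):
    c,s=np.cos(YAW),np.sin(YAW); d=np.asarray(p)[:2]-S; return np.array([c*d[0]+s*d[1],-s*d[0]+c*d[1],p[2]])
def go(p,yaw=None):
    "tool-axis shift in cm and turn in deg to world p, tool x at yaw"
    o=ctrl.get_obs(); M=R.from_rotvec(o['tool_rot']).as_matrix()
    y=np.degrees(np.arctan2(M[1,0],M[0,0])); d=(M.T@(np.asarray(p)-o['tool_pos'])*100).round(2)
    print('t',round(o['t'],2),'pos',o['tool_pos'].round(4),'yaw',round(y,2),'shift',d,'turn',None if yaw is None else round(-(yaw-y),2),'F',o['contact_force'].round(1),'op',round(o['opening'],4))
E
python3 -c "
from h import *
go([.42,.17,.22],153.9)"
```

```text
t 0.6 pos [ 0.3091 -0.326   0.2396] yaw 66.69 shift [49.94 -9.44  2.  ] turn -87.21 F [ 0.7 -0.5 -0.1] op 0.06
```

{"fn": "servo_tool", "kwargs": {"increments": [[[6, 4.5, -0.9, 0.1, -8.5], [6, 9, -1.8, 0.2, -17], [6, 13.5, -2.7, 0.3, -25.5], [6, 18, -3.6, 0.4, -34], [6, 22.5, -4.5, 0.5, -42.5]]]}}

```text
t: 1.1
tool_pos: [0.3578, -0.1021, 0.2349]
tool_rot: [1.82, 2.56, 0.0]
contact_force: [-0.1, -1.1, -1.1]
opening: 0.0602
grip_force: 0.0
```

```bash
python3 -c "
from h import *
go([.42,.17,.22],153.9)"
```

```text
t 1.1 pos [ 0.3578 -0.1021  0.2349] yaw 109.19 shift [23.65 14.82  1.49] turn -44.71 F [-0.1 -1.1 -1.1] op 0.0602
```

{"fn": "servo_tool", "kwargs": {"increments": [[[6, 4, 2.5, 0.3, -8.5], [6, 8, 5, 0.6, -17], [6, 12, 7.5, 0.9, -25.5], [6, 16, 10, 1.2, -34], [6, 20, 12.5, 1.5, -42.5]]]}}

```text
t: 1.6
tool_pos: [0.4114, 0.1279, 0.22]
tool_rot: [0.766, 3.046, -0.0]
contact_force: [1.2, -1.7, -0.2]
opening: 0.0597
grip_force: 0.0
```

{"fn": "servo_tool", "kwargs": {"increments": [[[6, 1.5, 0.2, 0, -1.1], [6, 3, 0.2, 0, -2.2], [6, 3.8, 0.2, 0, -2.2], [6, 3.8, 0.2, 0, -2.2]]]}}

```text
t: 2.0
tool_pos: [0.3785, 0.1457, 0.2202]
tool_rot: [0.718, 3.058, -0.0]
contact_force: [-0.6, 0.1, 0.6]
opening: 0.0599
grip_force: 0.0
```

Run:
```python
from h import *
go([.42,.17,.22],153.9)
c=cam('wrist'); save(c[0],'w1.png')
import pickle; pickle.dump(c,open('w1.pkl','wb'))
print(-c[2].T@c[3],c[2][2])
for n,p in (('handle',D(.019,.188,.064)),('wheel',D(0,.15,.08))): print(n,proj(c,p))
```

```text
t 2.0 pos [0.3785 0.1457 0.2202] yaw 153.57 shift [-2.63  4.02  0.02] turn -0.33 F [-0.6  0.1  0.6] op 0.0599
[0.31800692 0.17694735 0.34443118] [ 0.24109626 -0.11932649 -0.96313747]
handle [300.32928081 218.34548588]
wheel [280.9749926  262.57959022]
```

View pics/w1.png

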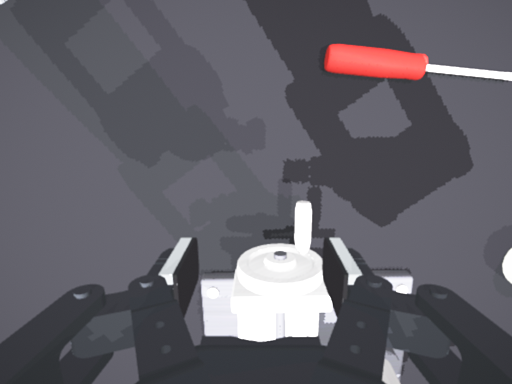

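The wrist view has the wheel nut at (280,256), and the handle from its tip at (304,203) to its root at (302,250). The prediction is within a few pixels.

Run:
```python
from h import *
import pickle
c=pickle.load(open('w1.pkl','rb')); s,t=pickle.load(open('c0.pkl','rb'))
im=c[0]; g=im.min(2); m=(g>150).astype(np.uint8)
for r in range(200,252,8):
    x=np.where(m[r,285:325])[0]+285; print(r,x.min() if len(x) else 0,x.max() if len(x) else 0)
print('nut',inv(onz(c,280,256,.08)).round(4))
for z in(.055,.06,.065): print('tip',inv(onz(c,304,203,z+.006)).round(4),'mid',inv(onz(c,303,222,z)).round(4))
# handle tip in three views
p=tri([ray(c,304,206),ray(s,322*.64,416*.64),ray(t,316*.64,346*.64)]); print('tip3',inv(p))
```

```text
200 301 302
208 295 311
216 294 311
224 294 311
232 294 311
240 294 310
248 285 309
nut [-0.001   0.1568  0.08  ]
tip [0.0224 0.2023 0.061 ] mid [0.023  0.1809 0.055 ]
tip [0.0217 0.2039 0.066 ] mid [0.0222 0.1828 0.06  ]
tip [0.021  0.2054 0.071 ] mid [0.0215 0.1847 0.065 ]
tip3 [0.01960677 0.20072073 0.06228539]
```

```bash
python3 -c "
from h import *
go(D(.0215,.186,.062),153.9)"
```

```text
t 2.05 pos [0.3791 0.1454 0.2203] yaw 153.53 shift [-3.36  4.21 15.84] turn -0.37 F [ 0.3 -0.2  0.1] op 0.0599
```

{"fn": "servo_tool", "kwargs": {"increments": [[[5, -1.7, 2.1, 2, -0.4], [5, -3.4, 4.2, 5, -0.4], [5, -3.4, 4.2, 9, -0.4], [5, -3.4, 4.2, 13, -0.4], [5, -3.4, 4.2, 15.8, -0.4]]]}}

```text
t: 2.55
tool_pos: [0.4276, 0.167, 0.0596]
tool_rot: [-0.71, -3.058, 0.002]
contact_force: [0.2, 0.2, -0.3]
opening: 0.0498
grip_force: 0.0
```

{"fn": "servo_tool", "kwargs": {"increments": [[[5, 0, 0, 0, 0]]]}}

```text
t: 2.65
tool_pos: [0.4251, 0.1665, 0.0578]
tool_rot: [-0.708, -3.052, 0.007]
contact_force: [-0.5, -0.9, -0.6]
opening: 0.0498
grip_force: 0.0
```

Run:
```python
from h import *
go(D(.0215,.186,.062),153.9)
c=cam('wrist'); save(c[0],'w2.png')
```

```text
t 2.65 pos [0.4251 0.1665 0.0578] yaw 153.86 shift [-0.19  0.26 -0.42] turn -0.04 F [-0.5 -0.9 -0.6] op 0.0498
```

View pics/w2.png

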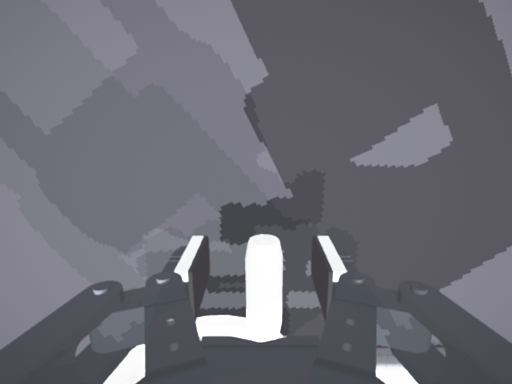

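The handle, at (264,290), is centred between the pads (200 and 322), so I'm closing.

{"fn": "servo_tool", "kwargs": {"increments": [[[0, 0, 0.1, -0.2, 0], [0, 0, 0.1, -0.2, 0], [0, 0, 0.1, -0.2, 0], [0, 0, 0.1, -0.2, 0], [0, 0, 0.1, -0.2, 0]]], "newtons": 40}}

```text
t: 3.2
tool_pos: [0.4304, 0.1682, 0.0669]
tool_rot: [0.705, 3.057, -0.003]
contact_force: [-2.1, -6.0, 3.3]
opening: 0.0143
grip_force: 38.9
```

Run:
```python
from h import *
go(D(.0215,.186,.062),153.9); print(ctrl.get_obs()['grip_force'],inv(ctrl.get_obs()['tool_pos']))
```

```text
t 3.2 pos [0.4304 0.1682 0.0669] yaw 154.03 shift [ 0.21 -0.12  0.49] turn 0.13 F [-2.1 -6.   3.3] op 0.0143
38.91751706600189 [0.02267431 0.18391699 0.06690108]
```

Run:
```python
from h import *
a=np.radians(np.linspace(-490.8,0,31)); P=3*np.c_[-np.sin(a),-np.cos(a)]
for k in range(6): print(k,(P[5*k+1:5*k+6]-P[5*k]).round(2).tolist())
```

```text
0 [[0.46, -0.72], [0.7, -1.54], [0.7, -2.39], [0.46, -3.21], [-0.01, -3.93]]
1 [[-0.65, -0.56], [-1.42, -0.91], [-2.27, -1.03], [-3.11, -0.91], [-3.89, -0.55]]
2 [[-0.64, 0.56], [-1.11, 1.28], [-1.34, 2.1], [-1.34, 2.95], [-1.1, 3.77]]
3 [[0.46, 0.72], [1.11, 1.28], [1.88, 1.63], [2.73, 1.75], [3.57, 1.63]]
4 [[0.78, -0.36], [1.42, -0.91], [1.88, -1.63], [2.12, -2.45], [2.12, -3.31]]
5 [[-0.24, -0.82], [-0.7, -1.54], [-1.35, -2.1], [-2.12, -2.45], [-2.97, -2.57]]
```

{"fn": "servo_tool", "kwargs": {"increments": [[[0, 0, 0.46, -0.72, 0], [0, 0, 0.7, -1.54, 0], [0, 0, 0.7, -2.39, 0], [0, 0, 0.46, -3.21, 0], [0, 0, 0, -3.93, 0]]]}}

```text
t: 3.7
tool_pos: [0.4293, 0.1661, 0.1038]
tool_rot: [0.705, 3.058, -0.011]
contact_force: [5.6, -13.1, -12.1]
opening: 0.014
grip_force: 39.0
```

Run:
```python
from h import *
go(D(.0225,.186,.1),153.9); print(inv(ctrl.get_obs()['tool_pos']),ctrl.get_obs()['grip_force'])
```

```text
t 3.7 pos [0.4293 0.1661 0.1038] yaw 154.03 shift [0.2  0.22 0.38] turn 0.13 F [  5.6 -13.1 -12.1] op 0.014
[0.02035683 0.18404489 0.1038183 ] 39.02985155582428
```

{"fn": "servo_tool", "kwargs": {"increments": [[[0, 0, -0.65, -0.56, 0], [0, 0, -1.42, -0.91, 0], [0, 0, -2.27, -1.03, 0], [0, 0, -3.11, -0.91, 0], [0, 0, -3.89, -0.55, 0]]]}}

```text
t: 4.2
tool_pos: [0.4141, 0.1341, 0.1111]
tool_rot: [0.706, 3.054, 0.005]
contact_force: [5.8, 2.3, -4.0]
opening: 0.0139
grip_force: 40.4
```

Run:
```python
from h import *
go(D(.0225,.186,.1),153.9); print(inv(ctrl.get_obs()['tool_pos']),ctrl.get_obs()['grip_force'])
```

```text
t 4.2 pos [0.4141 0.1341 0.1111] yaw 153.98 shift [0.24 3.75 1.12] turn 0.08 F [ 5.8  2.3 -4. ] op 0.0139
[-0.0150849   0.18363247  0.1110504 ] 40.42828381061554
```

{"fn": "servo_tool", "kwargs": {"increments": [[[0, 0, -0.64, 0.56, 0], [0, 0, -1.11, 1.28, 0], [0, 0, -1.34, 2.1, 0], [0, 0, -1.34, 2.95, 0], [0, 0, -1.1, 3.77, 0]]]}}

```text
t: 4.7
tool_pos: [0.4076, 0.1209, 0.0723]
tool_rot: [0.705, 3.057, -0.013]
contact_force: [2.5, -13.5, -1.3]
opening: 0.0143
grip_force: 40.7
```

{"fn": "servo_tool", "kwargs": {"increments": [[[0, 0, 0.46, 0.72, 0], [0, 0, 1.11, 1.28, 0], [0, 0, 1.88, 1.63, 0], [0, 0, 2.73, 1.75, 0], [0, 0, 3.57, 1.63, 0]]]}}

```text
t: 5.2
tool_pos: [0.4241, 0.1552, 0.0556]
tool_rot: [0.705, 3.057, -0.003]
contact_force: [2.1, -5.7, 1.3]
opening: 0.0138
grip_force: 41.0
```

Run:
```python
from h import *
go(D(.0225,.186,.1),153.9); print(inv(ctrl.get_obs()['tool_pos']),ctrl.get_obs()['grip_force'])
```

```text
t 5.2 pos [0.4241 0.1552 0.0556] yaw 154.01 shift [ 0.19  1.42 -4.44] turn 0.11 F [ 2.1 -5.7  1.3] op 0.0138
[0.00830582 0.18386128 0.05561011] 40.96592366695404
```

{"fn": "servo_tool", "kwargs": {"increments": [[[0, 0, 0.78, -0.36, 0], [0, 0, 1.42, -0.91, 0], [0, 0, 1.88, -1.63, 0], [0, 0, 2.12, -2.45, 0], [0, 0, 2.12, -3.31, 0]]]}}

```text
t: 5.7
tool_pos: [0.4324, 0.1726, 0.0888]
tool_rot: [0.705, 3.059, -0.012]
contact_force: [3.2, -14.8, -6.0]
opening: 0.0142
grip_force: 40.4
```

{"fn": "servo_tool", "kwargs": {"increments": [[[0, 0, -0.24, -0.82, 0], [0, 0, -0.7, -1.54, 0], [0, 0, -1.35, -2.1, 0], [0, 0, -2.12, -2.45, 0], [0, 0, -2.97, -2.57, 0]]]}}

```text
t: 6.2
tool_pos: [0.4203, 0.1473, 0.114]
tool_rot: [0.705, 3.055, -0.002]
contact_force: [10.5, -2.0, -14.9]
opening: 0.0141
grip_force: 39.6
```

{"fn": "servo_tool", "kwargs": {"increments": [[[0, 0, 0, 0, 0], [0, 0, 0, 0, 0], [0, 0, 0, 0, 0]]]}}

```text
t: 6.5
tool_pos: [0.4201, 0.1469, 0.1139]
tool_rot: [0.706, 3.056, -0.005]
contact_force: [8.4, -6.2, -10.1]
opening: 0.0139
grip_force: 40.1
```

Run:
```python
from h import *
go(D(0,.186,.115),153.9); print(inv(ctrl.get_obs()['tool_pos']),ctrl.get_obs()['grip_force'])
```

```text
t 6.5 pos [0.4201 0.1469 0.1139] yaw 153.99 shift [ 0.22  0.1  -0.11] turn 0.09 F [  8.4  -6.2 -10.1] op 0.0139
[-0.00099267  0.18383283  0.11388532] 40.06771266460419
```

{"fn": "servo_tool", "kwargs": {"increments": [[[5, 0, 0, 0, 0], [5, 0, 0, 0, 0], [5, 0, 0, 0, 0], [5, 0, 0, -3, 0], [5, 0, 0, -7, 0]]]}}

```text
t: 7.0
tool_pos: [0.417, 0.1486, 0.1826]
tool_rot: [-0.706, -3.056, 0.003]
contact_force: [1.0, 0.2, 0.3]
opening: 0.0497
grip_force: 0.0
```

{"fn": "servo_tool", "kwargs": {"increments": [[[3, 0, 0, -4, 0], [2, 0, 0, -9, 0], [0, 0, 0, -14, 0], [0, 0, 0, -18, 0], [0, 0, 0, -21.5, 0]]]}}

```text
t: 7.5
tool_pos: [0.4187, 0.149, 0.4025]
tool_rot: [0.706, 3.058, 0.002]
contact_force: [1.4, -0.7, -0.6]
opening: -0.0001
grip_force: 0.0
```

Run:
```python
from h import *
import pickle
go(D(.0,-.052,.4),153.9)
s,t,w=cam('side'),cam('top'),cam('wrist')
pickle.dump((s,t,w),open('c1.pkl','wb'))
A=[cv2.resize(c[0][y:y+150,x:x+133],(400,450),interpolation=cv2.INTER_CUBIC) for c,x,y in((s,130,110),(t,165,110))]
save(np.hstack(A),'st1.png'); save(w[0],'w3.png')
for n,p in (('tab',D(.072,-.052,.312)),('pin',D(0,0,.122)),('handle',D(0,.178,.11))): print(n,proj(s,p),proj(t,p),proj(w,p))
```

```text
t 7.5 pos [0.4187 0.149  0.4025] yaw 154.01 shift [-23.8   -0.07   0.31] turn 0.11 F [ 1.4 -0.7 -0.6] op -0.0001
tab [179.35804126 135.49545407] [213.81801914 131.13296996] [332.6243268  443.08729724]
pin [210.13567747 201.51485066] [231.96739067 169.05099796] [256.85058775 284.22390404]
handle [212.6836965  245.78063297] [207.80960688 216.59582391] [256.76251902 163.9363647 ]
```

View pics/st1.png

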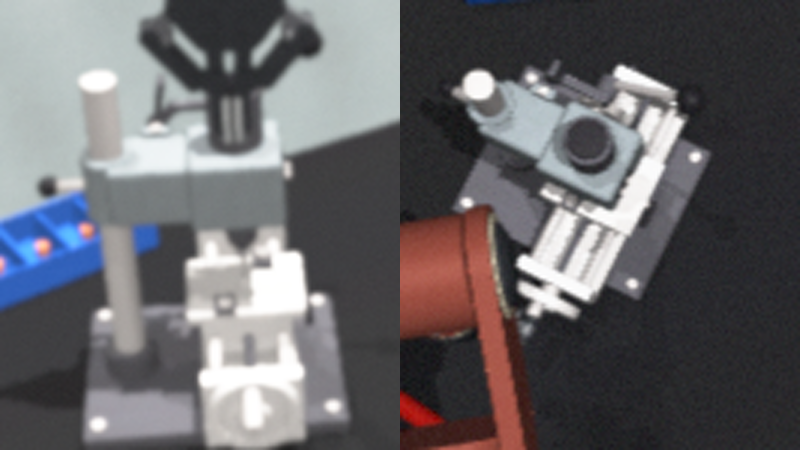

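{"fn": "servo_tool", "kwargs": {"increments": [[[0, -4.8, 0.7, 0, 0], [0, -9.6, 1.4, 0, 0], [0, -14.4, 2.1, 0, 0], [0, -19.2, 2.8, 0, 0], [0, -23.8, 3.5, 0, 0]]]}}

```text
t: 8.15
tool_pos: [0.6493, 0.0751, 0.3966]
tool_rot: [-0.707, -3.058, 0.001]
contact_force: [0.0, 0.3, 1.0]
opening: 0.0001
grip_force: 0.0
```

{"fn": "servo_tool", "kwargs": {"increments": [[[0, 0, 0, 0, 0], [0, 0, 0, 0, 0]]]}}

```text
t: 8.35
tool_pos: [0.6482, 0.0755, 0.3954]
tool_rot: [-0.707, -3.055, 0.002]
contact_force: [0.5, 0.4, -0.2]
opening: -0.0001
grip_force: 0.0
```

Run:
```python
from h import *
import pickle
go(D(.04,-.052,.4),153.9)
w=cam('wrist')
pickle.dump(w,open('w4.pkl','wb'))
save(w[0],'w4.png')
for n,p in (('tab',D(.072,-.052,.312)),('col',D(.115,0,.34)),('handle',D(0,.178,.11)),('motor',D(0,0,.332))): print(n,proj(w,p))
```

```text
t 8.35 pos [0.6482 0.0755 0.3954] yaw 153.94 shift [ 0.04  0.47 -0.46] turn 0.04 F [ 0.5  0.4 -0.2] op -0.0001
tab [311.19569758 209.98457626]
col [398.51784776 138.1125767 ]
handle [228.50058957 -38.91900737]
motor [199.10210278 136.77105831]
```

View pics/w4.png

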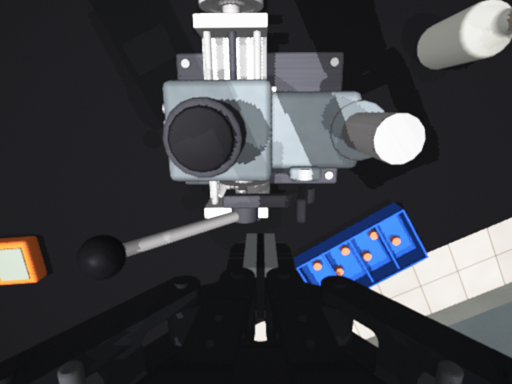

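Here the motor is at (203,136), the column cap at (399,138), the tab at about (301,210) and the knob at (101,257). The closed fingertips span columns 243–275.

Run:
```python
from h import *
import pickle
w=pickle.load(open('w4.pkl','rb')); s,t,_=pickle.load(open('c1.pkl','rb'))
print('fx',w[1][0,0])
p=tri([ray(w,302,210),ray(s,130+160/3,110+82/3)]);print('tab',inv(p).round(4),proj(w,p),proj(s,p))
for z in (.30,.312): print(inv(onz(w,302,210,z)).round(4), inv(onz(w,297,200,z)).round(4),inv(onz(w,306,220,z)).round(4))
p=tri([ray(w,101,257),ray(t,(400-400+290)/3+165,97/3+110)]);print('knob',inv(p).round(4))
print(inv(onz(w,203,136,.332)),inv(onz(w,399,138,.34)))
z=.3954-.019
print('tips',inv(onz(w,243,238,z)),inv(onz(w,275,238,z)),inv(ctrl.get_obs()['tool_pos']))
```

```text
fx 312.10408565181444
tab [ 0.0642 -0.0541  0.305 ] [298.77179072 209.80396669] [182.47871008 137.26210712]
[ 0.0672 -0.0559  0.3   ] [ 0.0633 -0.0482  0.3   ] [ 0.0705 -0.0637  0.3   ]
[ 0.0656 -0.052   0.312 ] [ 0.0618 -0.0447  0.312 ] [ 0.0687 -0.0594  0.312 ]
knob [-0.071  -0.081   0.3279]
[0.00233817 0.0004536  0.332     ] [1.15266602e-01 6.34553110e-05 3.40000000e-01]
tips [ 0.02788592 -0.0458805   0.3764    ] [ 0.04374219 -0.04585456  0.3764    ] [ 0.03543054 -0.05167052  0.39717429]
```

{"fn": "servo_tool", "kwargs": {"increments": [[[0, 0, 0, 3, 0], [0, 0, 0, 6, 0], [0, 0, 0, 8, 0], [0, 0, 0, 8.3, 0], [0, 0, 0, 8.3, 0]]]}}

```text
t: 8.9
tool_pos: [0.647, 0.0764, 0.3165]
tool_rot: [0.706, 3.061, 0.0]
contact_force: [-0.6, 0.6, 0.8]
opening: 0.0001
grip_force: 0.0
```

{"fn": "servo_tool", "kwargs": {"increments": [[[0, 0, 0.8, 0, 0], [0, 0, 1.6, 0, 0], [0, 0, 2.4, 0, 0], [0, 0, 3.2, 0, 0], [0, 0, 4, 0, 0]]]}}

```text
t: 9.4
tool_pos: [0.666, 0.1124, 0.3159]
tool_rot: [-0.707, -3.061, 0.0]
contact_force: [-0.1, -0.9, -0.2]
opening: -0.0003
grip_force: 0.5
```

Run:
```python
from h import *
go(D(.095,-.052,.315),153.9); o=ctrl.get_obs(); print(inv(o['tool_pos']), inv(np.r_[o['contact_force'][:2]+S,0]))
```

```text
t 9.4 pos [0.666  0.1124 0.3159] yaw 153.99 shift [0.02 1.87 0.09] turn 0.09 F [-0.1 -0.9 -0.2] op -0.0003
[ 0.07628202 -0.05218366  0.31594772] [-0.83590768 -0.27684482  0.        ]
```

{"fn": "servo_tool", "kwargs": {"increments": [[[0, 0, 0.5, 0, 0], [0, 0, 1, 0, 0], [0, 0, 1.5, 0, 0], [0, 0, 1.8, 0, 0], [0, 0, 1.8, 0, 0]]]}}

```text
t: 9.9
tool_pos: [0.6712, 0.1228, 0.3156]
tool_rot: [-0.711, -3.053, 0.021]
contact_force: [-11.7, -16.9, 3.4]
opening: -0.0002
grip_force: 8.9
```

Run:
```python
from h import *
go(D(.095,-.052,.315),153.9); o=ctrl.get_obs(); print(inv(o['tool_pos']), inv(np.r_[o['contact_force'][:2]+S,0]))
```

```text
t 9.9 pos [0.6712 0.1228 0.3156] yaw 153.78 shift [0.03 0.71 0.05] turn -0.12 F [-11.7 -16.9   3.4] op -0.0002
[ 0.08791022 -0.05227309  0.31558214] [-20.28446879   3.0837111    0.        ]
```

{"fn": "servo_tool", "kwargs": {"increments": [[[0, 0, -0.5, 0, 0], [0, 0, -0.6, 0, 0], [0, 0, -0.6, -3, 0], [0, 0, -0.6, -7, 0], [0, 0, -0.6, -11, 0]]]}}

```text
t: 10.4
tool_pos: [0.6708, 0.1232, 0.4263]
tool_rot: [-0.706, -3.06, -0.001]
contact_force: [0.7, 0.2, 0.3]
opening: 0.0002
grip_force: 0.0
```

Run:
```python
from h import *
import pickle
go(D(-.072,-.079,.43),243.9-360)
w,s=cam('wrist'),cam('side'); pickle.dump((w,s),open('c5.pkl','wb'))
a=cv2.resize(w[0][120:260,60:340],(800,400)); save(a,'w5.png')
```

```text
t 10.4 pos [0.6708 0.1232 0.4263] yaw 154.01 shift [ -2.69 -16.01  -0.38] turn 270.11 F [0.7 0.2 0.3] op 0.0002
```

View pics/w5.png

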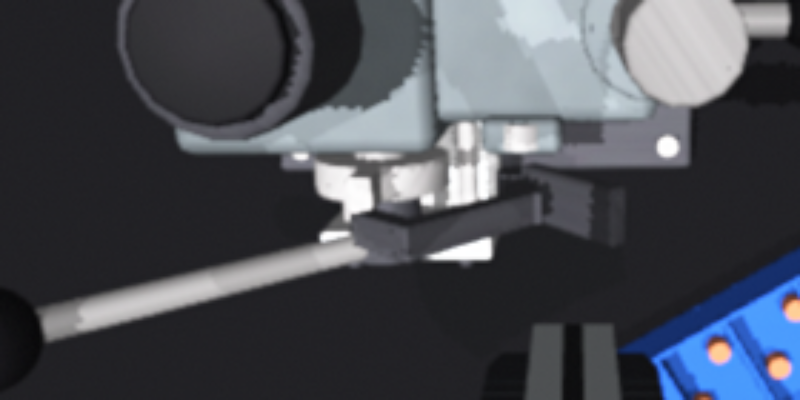

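The view shows the catch flipped: the hook bar is raised and the tab leans back at (590,210). On to the knob.

{"fn": "servo_tool", "kwargs": {"increments": [[[3, -0.5, -3.2, 0, -8.5], [5, -1, -6.4, 0, -17], [6, -1.6, -9.6, 0, -25.5], [6, -2.1, -12.8, 0, -34], [6, -2.7, -16, 0, -42.5]]]}}

```text
t: 11.0
tool_pos: [0.6247, -0.0336, 0.4253]
tool_rot: [-0.461, 3.107, 0.001]
contact_force: [0.0, -0.4, -0.6]
opening: 0.0599
grip_force: 0.0
```

{"fn": "servo_tool", "kwargs": {"increments": [[[6, 0, 0, 0, -8.5], [6, 0, 0, 0, -17], [6, 0, 0, 0, -25.5], [6, 0, 0, 0, -34], [6, 0, 0, 0, -42.5]]]}}

```text
t: 11.5
tool_pos: [0.6252, -0.0326, 0.4252]
tool_rot: [-1.555, 2.729, 0.001]
contact_force: [-0.9, -0.1, -0.5]
opening: 0.06
grip_force: 0.0
```

{"fn": "servo_tool", "kwargs": {"increments": [[[6, 0, 0, 0, -5], [6, 0, 0, 0, -5], [6, 0, 0, 0, -5]]]}}

```text
t: 11.8
tool_pos: [0.6251, -0.0327, 0.4254]
tool_rot: [-1.662, 2.666, 0.001]
contact_force: [0.7, 1.7, -0.8]
opening: 0.0603
grip_force: 0.0
```

Run:
```python
from h import *
import pickle
go(D(-.072,-.079,.327),243.9-360)
w=cam('wrist'); pickle.dump(w,open('w6.pkl','wb')); save(w[0],'w6.png'); print(proj(w,D(-.072,-.079,.327)))
```

```text
t 11.8 pos [ 0.6251 -0.0327  0.4254] yaw -116.1 shift [-0.01  0.03  9.84] turn -0.0 F [ 0.7  1.7 -0.8] op 0.0603
[260.39105733 202.12115878]
```

View pics/w6.png

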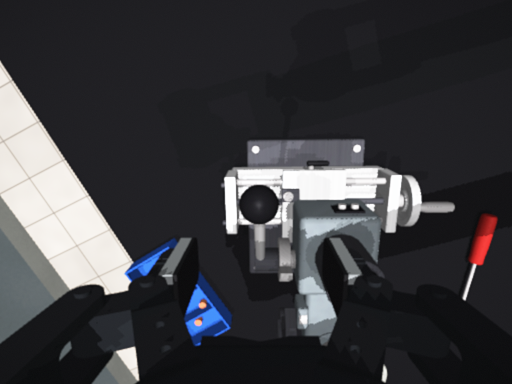

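The knob appears at (260,204), against (260,202) predicted, so I'm descending straight onto it.

{"fn": "servo_tool", "kwargs": {"increments": [[[6, 0, 0, 3.5, 0], [6, 0, 0, 7, 0], [6, 0, 0, 9.3, 0], [6, 0, 0, 9.8, 0], [6, 0, 0, 9.8, 0]]]}}

```text
t: 12.35
tool_pos: [0.6247, -0.033, 0.3271]
tool_rot: [1.663, -2.664, -0.002]
contact_force: [-0.4, 0.6, 0.3]
opening: 0.0598
grip_force: 0.0
```

{"fn": "servo_tool", "kwargs": {"increments": [[[1, 0, 0, 0, 0], [1, 0, 0, 0, 0], [1, 0, 0, 0, 0], [1, 0, 0, 0, 0], [1, 0, 0, 0, 0]]], "newtons": 60}}

```text
t: 12.85
tool_pos: [0.6258, -0.0336, 0.3304]
tool_rot: [-1.662, 2.662, -0.006]
contact_force: [0.5, -1.8, 5.5]
opening: 0.027
grip_force: 58.9
```

Run:
```python
from h import *
go(D(-.072,-.079,.327),243.9-360); o=ctrl.get_obs(); print(inv(o['tool_pos']),o['grip_force'])
q=np.linspace(0,1.2,16); P=13*np.c_[-np.cos(2.356+q),-np.sin(2.356+q)]
for k in range(3): print(k,(P[5*k+1:5*k+6]-P[5*k]).round(2).tolist())
```

```text
t 12.85 pos [ 0.6258 -0.0336  0.3304] yaw -116.04 shift [-0.06  0.14  0.34] turn 0.06 F [ 0.5 -1.8  5.5] op 0.027
[-0.07256294 -0.08034527  0.33038625] 58.88499855995178
0 [[0.71, 0.76], [1.35, 1.58], [1.92, 2.45], [2.43, 3.36], [2.85, 4.3]]
1 [[0.35, 0.98], [0.63, 1.98], [0.82, 3.0], [0.93, 4.04], [0.95, 5.08]]
2 [[-0.06, 1.04], [-0.2, 2.07], [-0.42, 3.08], [-0.72, 4.08], [-1.1, 5.05]]
```

{"fn": "servo_tool", "kwargs": {"increments": [[[1, 0.71, 0, 0.76, 0], [1, 1.35, 0, 1.58, 0], [1, 1.92, 0, 2.45, 0], [1, 2.43, 0, 3.36, 0], [1, 2.85, 0, 4.3, 0]]]}}

```text
t: 13.35
tool_pos: [0.613, -0.0606, 0.2882]
tool_rot: [-1.662, 2.665, -0.008]
contact_force: [-2.0, -4.9, 9.9]
opening: 0.0271
grip_force: 63.4
```

```bash
cat > st.py <<'E'
from h import *
o=ctrl.get_obs(); p=inv(o['tool_pos']); print(p.round(4),o['contact_force'].round(1),'op',o['opening'],'q by angle',np.arctan2(p[2]-.235,p[0]-.02)%6.2832-2.356,'r',np.hypot(p[2]-.235,p[0]-.02))
E
python3 st.py
```

```text
[-0.1024 -0.0807  0.2882] [-2.  -4.9  9.9] op 0.027057926042644485 q by angle 0.3753559337468273 r 0.13350949271247983
```

Tracking well: the lever is moving with little force.

{"fn": "servo_tool", "kwargs": {"increments": [[[1, 0.35, 0, 0.98, 0], [1, 0.63, 0, 1.98, 0], [1, 0.82, 0, 3, 0], [1, 0.93, 0, 4.04, 0], [1, 0.95, 0, 5.08, 0]]]}}

```text
t: 13.85
tool_pos: [0.6105, -0.0657, 0.2369]
tool_rot: [-1.66, 2.657, -0.001]
contact_force: [3.0, 6.0, 7.6]
opening: 0.0268
grip_force: 71.3
```

```bash
python3 st.py
```

```text
[-0.1081 -0.0807  0.2369] [3.  6.  7.6] op 0.02682237096143838 q by angle 0.7707559601434837 r 0.1281038190374723
```

{"fn": "servo_tool", "kwargs": {"increments": [[[1, -0.06, 0, 1.04, 0], [1, -0.2, 0, 2.07, 0], [1, -0.42, 0, 3.08, 0], [1, -0.72, 0, 4.08, 0], [1, -1.1, 0, 5.05, 0]]]}}

```text
t: 14.35
tool_pos: [0.6159, -0.0544, 0.1875]
tool_rot: [-1.662, 2.655, 0.0]
contact_force: [0.8, 12.2, 12.0]
opening: 0.0267
grip_force: 64.9
```

```bash
python3 st.py
```

```text
[-0.0956 -0.0806  0.1875] [ 0.8 12.2 12. ] op 0.026712109828687873 q by angle 1.175026457240703 r 0.12498994764319828
```

{"fn": "servo_tool", "kwargs": {"increments": [[[1, -0.1, 0, 0.2, 0], [1, -0.2, 0, 0.4, 0], [1, -0.2, 0, 0.6, 0], [1, -0.2, 0, 0.6, 0], [1, -0.2, 0, 0.6, 0]]]}}

```text
t: 14.85
tool_pos: [0.6175, -0.0518, 0.1829]
tool_rot: [-1.656, 2.655, 0.002]
contact_force: [2.9, 14.4, 13.0]
opening: 0.0265
grip_force: 59.4
```

```bash
python3 st.py
python3 - <<'E'
from h import *
s,t,w=cam('side'),cam('top'),cam('wrist')
A=cv2.resize(s[0][110:260,130:263],(400,450),interpolation=cv2.INTER_CUBIC)
B=np.zeros((450,400,3),np.uint8);B[:300]=cv2.resize(w[0],(400,300)); save(np.hstack([A,B]),'end.png')
E
```

```text
[-0.0925 -0.0808  0.1829] [ 2.9 14.4 13. ] op 0.026480964868713763 q by angle 1.2194880496455638 r 0.12404073531453302
```

View pics/end.png

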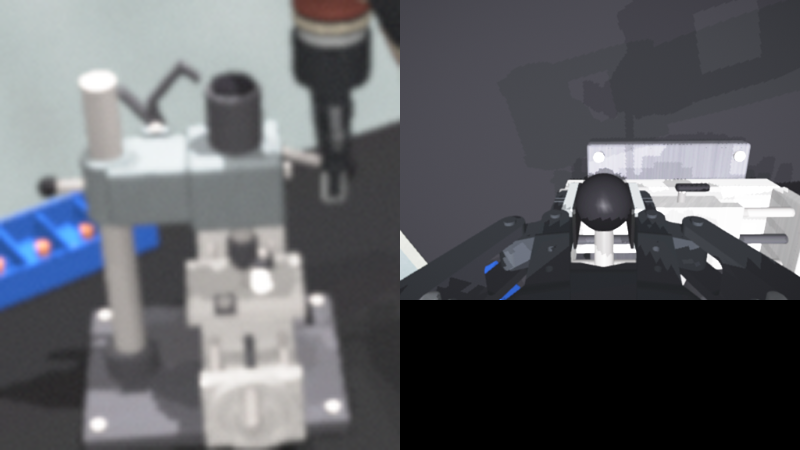

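The catch is still up, the knob is between the pads, and the chuck is well down. I'll push a bit further to confirm the lever is at its stop.

{"fn": "servo_tool", "kwargs": {"increments": [[[1, -0.3, 0, 0.2, 0], [1, -0.6, 0, 0.4, 0], [1, -0.6, 0, 0.6, 0], [1, -0.6, 0, 0.6, 0], [1, -0.6, 0, 0.6, 0]]]}}

```text
t: 15.5
tool_pos: [0.623, -0.0411, 0.18]
tool_rot: [-1.655, 2.641, 0.007]
contact_force: [9.4, 31.1, 19.4]
opening: 0.0098
grip_force: 18.5
```

```bash
python3 st.py
```

```text
[-0.0805 -0.0811  0.18  ] [ 9.4 31.1 19.4] op 0.00982850505386302 q by angle 1.2866900565288883 r 0.11458628020995482
```

{"fn": "servo_tool", "kwargs": {"increments": [[[0, 0, 0, 0, 0], [0, 0, 0, 0, 0], [0, 0, 0, 0, 0]]]}}

```text
t: 15.8
tool_pos: [0.6227, -0.0405, 0.1803]
tool_rot: [-1.656, 2.641, 0.009]
contact_force: [6.1, 32.7, 21.5]
opening: 0.0054
grip_force: 56.6
```

```bash
python3 st.py
python3 - <<'E'
from h import *
import pickle
s,t,w=cam('side'),cam('top'),cam('wrist'); pickle.dump((s,t,w),open('c7.pkl','wb'))
A=cv2.resize(s[0][120:200,180:260],(400,400),interpolation=cv2.INTER_CUBIC)
A2=cv2.resize(t[0][110:150,215:295],(400,200),interpolation=cv2.INTER_CUBIC)
B=cv2.resize(w[0][200:384,150:380],(400,320))
C=np.zeros((600,800,3),np.uint8);C[:400,:400]=A;C[400:,:400]=A2;C[:320,400:]=B; save(C,'fin.png')
for q in (1.0,1.1,1.2):
  k=D(.02+.13*np.cos(2.356+q),-.079,.235+.13*np.sin(2.356+q)); print(q,proj(w,k).round(1),((proj(w,k)-[150,200])*1.74+[400,0]).round(),proj(s,k).round(1))
E
```

```text
[-0.0801 -0.0806  0.1803] [ 6.1 32.7 21.5] op 0.005410772863170496 q by angle 1.2856008848751044 r 0.1141023523232362
1.0 [264.5 235.7] [599.  62.] [244.3 159.9]
1.1 [264.2 230.1] [599.  52.] [243.2 163.6]
1.2 [264.  228.8] [598.  50.] [241.7 167.2]
```

View pics/fin.png

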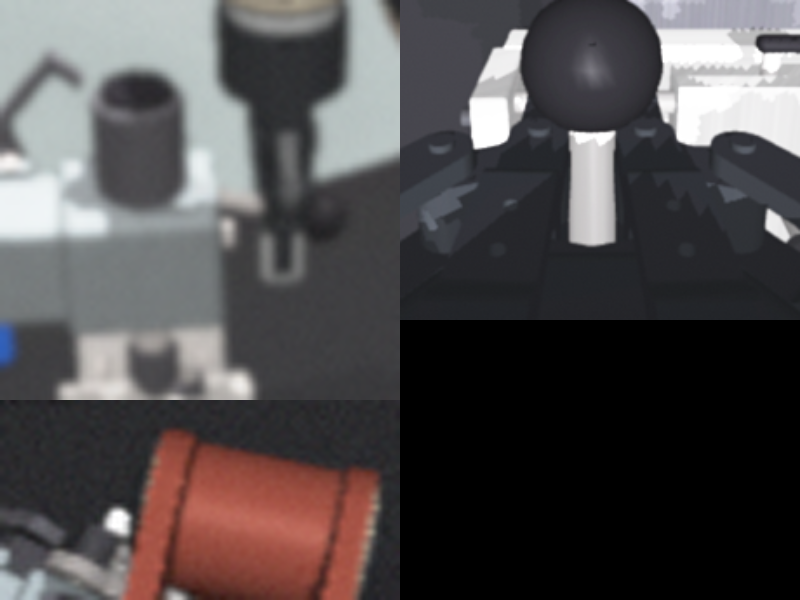

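The last view shows the knob slipped out ahead of the fingers, at wrist crop (592,63), with the arm now between them. The lever has come back to about 1.0 rad. The half-open pads sit several mm behind the TCP, so my grip was too high on the ball. I'll open, go back to rest and regrip lower.

{"fn": "servo_tool", "kwargs": {"increments": [[[4, -0.8, 0, -0.5, 0], [6, -0.8, 0, -0.8, 0], [6, -0.8, 0, -0.8, 0], [6, -0.8, 0, -0.8, 0], [6, -0.8, 0, -0.8, 0]]]}}

```text
t: 16.45
tool_pos: [0.6221, -0.0422, 0.1828]
tool_rot: [-1.662, 2.659, -0.003]
contact_force: [1.6, 3.9, 8.6]
opening: 0.0598
grip_force: 0.0
```

```bash
cat >> st.py <<'E'
s,w=cam('side'),cam('wrist')
import pickle; pickle.dump((s,w),open('c8.pkl','wb'))
go(D(-.070,-.079,.319))
# dark round knob in the side view
g=s[0].max(2)
for q in (0,.3,.6,.9,1.0,1.1,1.2):
  u,v=proj(s,D(.02+.13*np.cos(2.356+q),-.079,.235+.13*np.sin(2.356+q))).round().astype(int); a,b=proj(w,D(.02+.13*np.cos(2.356+q),-.079,.235+.13*np.sin(2.356+q))).round().astype(int)
  W=w[0].max(2)
  print(q,(u,v),g[v-2:v+3,u-2:u+3].mean().round(),(a,b), W[max(b-3,0):b+4,max(a-3,0):a+4].mean().round() if 0<a<510 and 0<b<380 else None)
E
python3 st.py
```

```text
[-0.0819 -0.0808  0.1828] [1.6 3.9 8.6] op 0.05984848065846872 q by angle 1.2589873050969174 r 0.11445910975764831
t 16.55 pos [ 0.6221 -0.0422  0.1828] yaw -115.99 shift [ -1.24   0.11 -13.61] turn None F [1.2 3.1 7.9] op 0.0599
0 (np.int64(231), np.int64(124)) 117.0 (np.int64(439), np.int64(14010)) None
0.3 (np.int64(240), np.int64(133)) 50.0 (np.int64(275), np.int64(796)) None
0.6 (np.int64(244), np.int64(144)) 154.0 (np.int64(268), np.int64(342)) 74.0
0.9 (np.int64(245), np.int64(156)) 46.0 (np.int64(265), np.int64(246)) 71.0
1.0 (np.int64(244), np.int64(160)) 60.0 (np.int64(265), np.int64(235)) 67.0
1.1 (np.int64(243), np.int64(164)) 59.0 (np.int64(265), np.int64(231)) 63.0
1.2 (np.int64(242), np.int64(167)) 63.0 (np.int64(264), np.int64(230)) 62.0
```

{"fn": "servo_tool", "kwargs": {"increments": [[[6, 0.5, 0, -2.5, 0], [6, 0.5, 0, -5, 0], [6, 0, 0, -8, 0], [6, -0.6, 0, -11, 0], [6, -1.2, 0, -13.6, 0]]]}}

```text
t: 17.05
tool_pos: [0.6255, -0.0318, 0.3174]
tool_rot: [-1.664, 2.664, -0.001]
contact_force: [0.1, 0.2, 0.2]
opening: 0.0599
grip_force: 0.0
```

{"fn": "servo_tool", "kwargs": {"increments": [[[6, 0, 0, 0, 0], [6, 0, 0, 0, 0], [6, 0, 0, 0, 0]]]}}

```text
t: 17.35
tool_pos: [0.6246, -0.0323, 0.3132]
tool_rot: [1.663, -2.662, -0.004]
contact_force: [-0.8, 0.1, -0.3]
opening: 0.0601
grip_force: 0.0
```

```bash
python3 st.py
python3 - <<'E'
from h import *
import pickle
s,w=pickle.load(open('c8.pkl','rb'))
# knob in wrist view: dark blob near the tool's middle columns
g=w[0].max(2); m=((g<45)).astype(np.uint8); m[:, :215]=0; m[:,310:]=0; m[320:]=0
n,l,st,ce=cv2.connectedComponentsWithStats(m)
for i in range(1,n):
    if st[i,4]>300: print(st[i],ce[i].round(1))
print('fingers',proj(w,ctrl.get_obs()['tool_pos']))
E
```

```text
[-0.0719 -0.0786  0.3132] [-0.8  0.1 -0.3] op 0.06009588747650079 q by angle 0.080415349434805 r 0.12068842804172436
t 17.45 pos [ 0.6245 -0.0323  0.3131] yaw -116.04 shift [-0.19 -0.04 -0.59] turn None F [ 0.6  0.3 -0.1] op 0.0599
0 (np.int64(231), np.int64(124)) 51.0 (np.int64(259), np.int64(283)) 35.0
0.3 (np.int64(240), np.int64(133)) 190.0 (np.int64(259), np.int64(205)) 244.0
0.6 (np.int64(244), np.int64(144)) 192.0 (np.int64(259), np.int64(165)) 125.0
0.9 (np.int64(245), np.int64(156)) 108.0 (np.int64(259), np.int64(153)) 116.0
1.0 (np.int64(244), np.int64(160)) 64.0 (np.int64(259), np.int64(154)) 120.0
1.1 (np.int64(243), np.int64(164)) 64.0 (np.int64(259), np.int64(156)) 128.0
1.2 (np.int64(242), np.int64(167)) 64.0 (np.int64(259), np.int64(159)) 141.0
[  215     0    95   191 14996] [259.8  79.2]
[ 215  250   89   70 4728] [253.7 287.6]
fingers [259.80316798 266.43081506]
```

{"fn": "servo_tool", "kwargs": {"increments": [[[5, -0.1, 0, -0.5, 0], [5, -0.1, 0, -0.5, 0], [5, -0.1, 0, -0.5, 0]]]}}

```text
t: 17.75
tool_pos: [0.6259, -0.0314, 0.3207]
tool_rot: [-1.664, 2.664, -0.0]
contact_force: [-0.3, 0.0, -1.3]
opening: 0.0502
grip_force: 0.0
```

{"fn": "servo_tool", "kwargs": {"increments": [[[1, 0, 0, 0, 0], [1, 0, 0, 0, 0], [1, 0, 0, 0, 0], [1, 0, 0, 0, 0], [1, 0, 0, 0, 0]]], "newtons": 100}}

```text
t: 18.25
tool_pos: [0.6267, -0.0318, 0.3211]
tool_rot: [-1.663, 2.663, -0.004]
contact_force: [5.5, -1.8, 0.1]
opening: 0.0263
grip_force: 98.1
```

```bash
python3 st.py | head -2
```

```text
[-0.0705 -0.0803  0.3211] [ 5.5 -1.8  0.1] op 0.02628976872228951 q by angle 0.025128822246938576 r 0.1249684513789537
t 18.35 pos [ 0.6267 -0.0317  0.3211] yaw -116.04 shift [-0.05  0.13  0.21] turn None F [ 4.9 -3.   0.7] op 0.0262
```

No vertical force this time, so the grip is centred. Pulling along the arc again.

{"fn": "servo_tool", "kwargs": {"increments": [[[1, 0.71, 0, 0.76, 0], [1, 1.35, 0, 1.58, 0], [1, 1.92, 0, 2.45, 0], [1, 2.43, 0, 3.36, 0], [1, 2.85, 0, 4.3, 0]]]}}

```text
t: 18.85
tool_pos: [0.6147, -0.0573, 0.2811]
tool_rot: [-1.658, 2.662, -0.005]
contact_force: [1.6, 0.3, 6.3]
opening: 0.0262
grip_force: 103.6
```

{"fn": "servo_tool", "kwargs": {"increments": [[[1, 0.35, 0, 0.98, 0], [1, 0.63, 0, 1.98, 0], [1, 0.82, 0, 3, 0], [1, 0.93, 0, 4.04, 0], [1, 0.95, 0, 5.08, 0]]]}}

```text
t: 19.35
tool_pos: [0.612, -0.0627, 0.2298]
tool_rot: [-1.661, 2.654, -0.0]
contact_force: [12.8, 18.9, 5.9]
opening: 0.0262
grip_force: 102.7
```

```bash
python3 st.py | head -2
```

```text
[-0.1047 -0.0807  0.2298] [12.8 18.9  5.9] op 0.026156617087135268 q by angle 0.8272516100762246 r 0.12485330996697727
t 19.45 pos [ 0.6118 -0.063   0.2287] yaw -115.86 shift [-3.58  0.1  -9.01] turn None F [ 1.  -3.3  7.2] op 0.026
```

{"fn": "servo_tool", "kwargs": {"increments": [[[1, -0.06, 0, 1.04, 0], [1, -0.2, 0, 2.07, 0], [1, -0.42, 0, 3.08, 0], [1, -0.72, 0, 4.08, 0], [1, -1.1, 0, 5.05, 0]]]}}

```text
t: 19.95
tool_pos: [0.6155, -0.0552, 0.1796]
tool_rot: [-1.661, 2.662, -0.003]
contact_force: [1.1, 21.7, 15.5]
opening: 0.0264
grip_force: 105.1
```

{"fn": "servo_tool", "kwargs": {"increments": [[[1, 0, 0, 0, 0], [1, 0, 0, 0, 0]]]}}

```text
t: 20.15
tool_pos: [0.6156, -0.0554, 0.1793]
tool_rot: [-1.654, 2.666, -0.002]
contact_force: [1.4, 0.4, 7.9]
opening: 0.0263
grip_force: 112.0
```

```bash
python3 st.py | head -2
```

```text
[-0.0966 -0.0808  0.1793] [1.4 0.4 7.9] op 0.02626658595753052 q by angle 1.2309532476751293 r 0.12924442466418118
t 20.25 pos [ 0.6156 -0.0555  0.1795] yaw -116.39 shift [ -2.72   0.14 -13.94] turn None F [1.2 0.6 7.7] op 0.0264
```

{"fn": "servo_tool", "kwargs": {"increments": [[[1, 0, 0, 0.1, 0], [1, -0.1, 0, 0.2, 0], [1, -0.1, 0, 0.3, 0], [1, -0.1, 0, 0.3, 0], [1, -0.1, 0, 0.3, 0]]]}}

```text
t: 20.75
tool_pos: [0.616, -0.0546, 0.1768]
tool_rot: [-1.653, 2.666, -0.001]
contact_force: [2.2, 0.6, 9.1]
opening: 0.0262
grip_force: 112.1
```

```bash
python3 st.py | head -2
```

```text
[-0.0957 -0.0808  0.1768] [2.2 0.6 9.1] op 0.026227360184886778 q by angle 1.251417938867482 r 0.12947603083806933
t 20.85 pos [ 0.616  -0.0546  0.1769] yaw -116.41 shift [ -2.62   0.15 -14.2 ] turn None F [ 1.2  0.4 10. ] op 0.0261
```

{"fn": "servo_tool", "kwargs": {"increments": [[[1, 0, 0, 0.1, 0], [1, -0.1, 0, 0.2, 0], [1, -0.1, 0, 0.3, 0], [1, -0.1, 0, 0.3, 0], [1, -0.1, 0, 0.3, 0]]]}}

```text
t: 21.35
tool_pos: [0.6165, -0.0537, 0.1747]
tool_rot: [-1.653, 2.666, -0.001]
contact_force: [-1.0, -0.7, 12.9]
opening: 0.0259
grip_force: 112.7
```

```bash
python3 st.py | head -2
```

```text
[-0.0948 -0.0808  0.1747] [-1.  -0.7 12.9] op 0.025945186246175683 q by angle 1.269339111770357 r 0.12963474866521807
t 21.45 pos [ 0.6165 -0.0537  0.1747] yaw -116.42 shift [ -2.53   0.15 -14.42] turn None F [-0.6  1.  13.2] op 0.0262
```

{"fn": "servo_tool", "kwargs": {"increments": [[[1, 0, 0, 0.1, 0], [1, -0.1, 0, 0.2, 0], [1, -0.1, 0, 0.3, 0], [1, -0.1, 0, 0.3, 0], [1, -0.1, 0, 0.3, 0]]]}}

```text
t: 21.95
tool_pos: [0.6166, -0.0537, 0.1745]
tool_rot: [-1.654, 2.668, -0.003]
contact_force: [-9.0, -1.0, 24.0]
opening: 0.0263
grip_force: 113.5
```

```bash
python3 st.py | head -2
python3 - <<'E'
from h import *
import pickle
s,w=pickle.load(open('c8.pkl','rb'))
g=cv2.GaussianBlur(w[0],(3,3),0).max(2)
c=cv2.HoughCircles(g,cv2.HOUGH_GRADIENT,1.5,40,param1=80,param2=18,minRadius=24,maxRadius=45)
print(c)
for q in(.9,1.1,1.2):
  k=D(.022+.13*np.cos(2.356+q),-.079,.235+.13*np.sin(2.356+q)); print(q,proj(w,k).round(1),15*w[1][0,0]/((w[2]@k+w[3])[2]*1000))
# chuck: dark column in side view under head
for z in range(0,3):pass
print('pin tip px side per q',[proj(s,D(0,0,.122-.02*q)).round(1).tolist() for q in(0,1.2)])
a=s[0].max(2); a0=pickle.load(open('c1.pkl','rb'))[0][0].max(2)
for v in range(180,208,2): print(v,a0[v,204:218:2],a[v,204:218:2])
E
```

```text
[-0.0946 -0.0809  0.1745] [-9. -1. 24.] op 0.026302462985853307 q by angle 1.2710310990605258 r 0.12962452322578943
t 22.05 pos [ 0.6166 -0.0537  0.1745] yaw -116.41 shift [ -2.48   0.16 -14.45] turn None F [-8.4 -0.7 23.8] op 0.0262
[[[263.25 264.75  42.45]
  [384.75 350.25  27.15]
  [332.25 233.25  44.1 ]
  [261.75 306.75  34.2 ]
  [369.75 209.25  44.1 ]
  [146.25 309.75  33.9 ]
  [411.75 230.25  44.1 ]
  [269.25 221.25  30.9 ]
  [456.75 270.75  40.8 ]
  [365.25 281.25  39.15]
  [137.25 351.75  28.8 ]
  [197.25 293.25  37.5 ]
  [320.25 296.25  29.25]
  [497.25 347.25  40.65]
  [206.25 219.75  32.55]
  [ 86.25 336.75  35.85]
  [237.75 365.25  42.45]
  [ 35.25 308.25  30.15]
  [504.75 303.75  32.25]
  [279.75 357.75  35.85]
  [168.75 378.75  24.75]]]
0.9 [265.7 304.1] 51.8117338847863
1.1 [264.8 275.9] 40.26529423073192
1.2 [264.5 270.7] 36.23247696805151
pin tip px side per q [[210.1, 201.5], [210.6, 208.2]]
180 [124 123 124 125 123 122 124] [124 123 123 122 124 123 124]
182 [124 123 124 125 125 123 123] [124 123 122 124 125 123 123]
184 [124 122 122 124 121 120 125] [125 123 123 123 124 123 127]
186 [132 103  98  97  92  98 155] [150 136 136 140 138 152 173]
188 [172  94  78  77  74  94 176] [188 151 159 163 154 144 188]
190 [190 127  79  75  79 133 188] [183 115 135 141 124 102 172]
192 [198 178 121  87 127 190 229] [180  98  86  87  81  82 178]
194 [205 204 176 144 185 196 230] [181  98  76  76  73  81 198]
196 [251 252 246 208 226 181 151] [198 118  78  76  74  83 134]
198 [230 216 205 181 183 157 130] [206 158 102  76  80 114 126]
200 [182 176 177 166 175 240 250] [183 174 155 130 150 238 250]
202 [177 176 175 172 186 253 255] [177 175 176 164 181 252 255]
204 [178 178 175 185 196 252 255] [176 176 173 166 177 252 255]
206 [174 171 173 179 184 243 255] [173 169 172 172 175 238 248]
```

The force jumped about 11 N with only 0.2 mm of motion, so the lever is on its stop. The chuck has come down about 7 px in the side view, as a full stroke should give. Handing in.

```bash
python3 -c "
from h import *
print(ctrl.finish_job())"
```

```text
the job is handed in; nothing more can be done
None
```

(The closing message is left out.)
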